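Lock the lid of the wide filter housing with its wing nut

ROBOT

A 7-joint arm with a two-finger parallel gripper is mounted at the origin on the work surface. World frame = base frame: x ahead of the robot, y to its left, z up, the work surface at z = 0. Lengths are in m, angles in rad, forces in N, time in s.
With the tool pointing down it reaches from about 0.4 to 0.85 m from the base axis. Payload 4.5 kg.
Tool frame: the origin (TCP) lies midway between the tips of the shut fingers; the grasp point (between the pads) lies 19 mm behind it; z points along the fingers, y is the direction in which the jaws open and shut (so a half turn about z gives the same grasp; the last joint's range is limited). The gripper opens to 85 mm and grips with 20 to 120 N. Pads are 22 mm wide; open, the fingers measure 114 mm over their backs; the gripper's body (76 mm by 85 mm) begins 54 mm behind the grasp point. The pads swing forward as they close: fully open they stand 13 mm farther back than shut.
Start: joints at [-1.238, 0.689, -0.195, 1.565, 0.157, 0.902, -0.215], TCP at [0.184, 0.597, 0.231] pointing down, gripper open.
Joint ranges: [-3.01, 3.01], [-0.46, 2.08], [-1.47, 1.51], [0.13, 2.56], [-1, 4.14], [0.04, 2.09], [-2.66, 2.66]. Speed limits (rad/s): [2.57, 2.57, 3.14, 3.14, 3.14, 3.14, 3.14].

INTERFACE

Orientations are given as a unit quaternion [w, x, y, z].
In Python, from plant import ctrl gives the robot as it stands.
- The arm moves only by the shell command python3 -m crank 'ROWS' [OPENING]. ROWS is a JSON object of lists of equal length, an entry for each row: "offset": the shift along the world's x, y, z in cm, a list of three; "dr": the turn, a rotation vector about the world's x, y, z in degrees, a list of three. In form: {"offset": [[tx, ty, tz], ...], "dr": [[ax, ay, az], ...]}. A call has 1 to 5 rows; each row is the pose to reach, as a shift and turn from the pose commanded when the call began; what a row does not reach only later rows make up. A row lasts 1/12 s, in which the tool goes at most 41.7 mm and 7.16 degrees, less where a joint would pass 70% of its speed; a pose out of reach is approached as far as the arm can. A call with a gripper value outside its range is refused whole. OPENING is the opening, from 0 (shut) to 1 (fully open), set as the call begins (- or left out, the last holds). The fingers move at their own pace and stop on an object; the grip force is fixed at half the most. Time passes only in rows, so rows that repeat a pose let the fingers close. It gives the time, the measured TCP pose, the force and the opening at its end, in the units of the state.
- ctrl.observe(): the state, without advancing time (a new reading comes with each control period).
- ctrl.snapshot(name): name is "scene" or "top" or "wrist"; returns the picture (384x512x3 uint8, blue, green, red); there is no depth.
- ctrl.camera_params(name): a dict with "mtx" (3x3 intrinsics, pixels), "k1" (the pictures are not rectified: a ray, as slopes to the right and down, at radius r is drawn at 1 + k1 r^2 times it, then the intrinsics apply), "extrinsics" (4x4, takes a point from camera to world coordinates). Camera axes: x right, y up, looking along -z (the intrinsics and any distortion apply to the point x, -y, -z); pixel columns grow to the right and rows downward; lengths in m; the calibration is good to about 2 mm. A picture is of the moment at which its call begins: read the wrist's pose just before it. camera_params takes no time and is no camera call; for the wrist camera it gives the pose at the moment of the call.
- ctrl.job_done(): hands the job in, once; it reports no verdict.
Trained networks look in the newest picture that a camera, given by its name, has taken for a name from the list of things; names that differ only in an ending like _2 or _b are one class to them, and where a whole thing is asked for, a point or a joint stands for the part that bears it (a point fixed in the world has none). Each returns a list of dicts, best first, with "conf" (0 to 1); they miss things now and then, are a little off and sometimes report something else, mostly with a low value. They report only what shows in the picture. A call takes as long as a camera call.
- ctrl.find_in(camera, label): "xyz" ([x, y, z] in m, in world coordinates, good to about 4 mm: the middle of the surface that is visible of it).
- ctrl.masks_of(camera, label): "region" (384x512 bool, what is visible of it).
The state is a dict: "t": time; "joint_positions": joint angles; "qvel": joint speeds; "joint_efforts": joint torques, N m; "ee_pos": TCP position; "eef_rot": TCP orientation; "contact_force": force on the tool from outside, world axes, zero at the start; "ft_torque": the same for the moment, N m; "width": finger opening in m.
Only numpy, scipy, OpenCV 4.12 (cv2) and the standard library are available. Lean on these libraries where they do the work, as an engineer would, in place of code of your own. Each camera call takes 0.05 s, during which the arm holds its last target.

TASK

Two stainless filter housings stand on the lab bench. On the wide, low one, turn the wing nut clockwise (seen from above) until its wings lie in line over the two raised ribs on the lid, then let go. Do not lean on the two small fittings on that lid, and leave the wing nut of the slim, taller housing as it is.

Things in the scene. Friction and masses are not known exactly. Their poses are not given: they have to be found in the camera images.
- wing_nut (a joint): Turn angle (rad) of the wide housing's wing nut, growing clockwise seen from above. At 1.05 the wings lie exactly over the lid ribs (locked). Range -0.05 to 1.35 (there the wings meet the fittings). The nut turns on a fixed vertical axis without rising, against a steady friction of 0.08 N m, has no spring and stays where it is left.
- wing_grip (a point): Grip point of that nut, on its axis, 125 mm above the bench. x along the wings, z up; turns with the nut. An upright steel blade 12 mm thick, 130 mm long: top 14 mm above this point (ears beyond 29 mm from the axis: 22 mm), underside 26 mm below it (ears 20), hub of 32 mm diameter under it. Housing: fixed steel drum, lid diameter 176 mm, lid top 40 mm below this point.
- fittings: Two fixed fittings on the wide lid, 45 mm high, up to 22 mm thick, 72 mm from the nut's axis: capped vent at +76 degrees (anticlockwise) and brass hose barb at -30 degrees from x. Origin on the axis at the lid's top; x along the two lid ribs (8 mm wide, 8 mm high, 36 to 84 mm out on both sides), z up. The wings lie at +60 degrees at joint 0, along x at 1.05.
- slim_tip (a point): Outer end of one wing of the wing nut on the slim, taller housing (fixed, lid diameter 112 mm, lid top 105 mm above the bench): 36 mm from that nut's axis, 145 mm above the bench; x points outward along the wing. That nut spans 72 mm, its top is 167 mm above the bench. To be left as it is.

How it is judged:
At the end, for the whole second after the job is handed in: The wide housing's wing nut is at rest with its wings within 0.2 rad (11 degrees) of the line of the lid ribs (joint 0.85 to 1.25), and the slim housing's wing nut is within 10 mm (at a wing's end) of where it was (value of joint wing_nut between 0.85 and 1.25 rad and velocity of joint wing_nut between -0.05 and 0.05 rad/s and distance of slim_tip from where it was at the start of the episode below 0.01 m); the robot touches nothing.
It fails at once if the two fittings on the wide lid are leaned on (over 15 N) (contact force between any of the fingers, the arm and fittings above 15 N).
It fails at once if the slim housing's wing nut is turned (a wing's end moves more than 10 mm) (distance of slim_tip from where it was at the start of the episode above 0.01 m).
It also fails if it takes over 32 s, if anything falls off the work surface, if the arm or the gripper's body presses on something with over 40 N, if the wrist force passes 120 N, or if a joint passes its speed limit or range.

## Working session

There is one attempt and no reset: what is moved stays moved. The work goes in short steps, Python scripts to look and compute and a shell command to move; the robot and the scene stay as the last step left them, time stands still between calls to the robot, and variables do not carry over. Pictures are saved under pics/ and viewed, and the job is handed in when it is done.

```bash
ls; mkdir -p pics; python3 - <<'E'
from plant import ctrl
import cv2
s=ctrl.observe();print(s)
for c in("scene","top","wrist"):
    cv2.imwrite(f"pics/{c}0.png",ctrl.snapshot(c))
for c in("top","scene"):
    for l in("wing_grip","fittings","slim_tip"):
        print(c,l,ctrl.find_in(c,l))
E
```

```text
pics
{'t': 0.0, 'joint_positions': array([-1.23819694,  0.69001823, -0.19450272,  1.56634511,  0.15726574,
        0.90249083, -0.21508416]), 'qvel': array([-4.52747653e-04,  8.76373280e-05, -1.99012800e-04, -1.94505430e-03,
        1.67918180e-03,  1.41083640e-03, -6.75633757e-04]), 'joint_efforts': array([ 1.35934715e-04, -5.39617217e+01, -1.26682699e+00, -1.58541477e+01,
        9.02948203e-03,  9.41013393e-03,  1.05542523e-05]), 'ee_pos': array([0.1838369 , 0.59666934, 0.2304621 ]), 'eef_rot': array([-8.38053068e-05,  1.48809653e-01,  9.88865415e-01, -9.33425159e-04]), 'contact_force': array([ 0.61513799, -0.53014698, -0.63547012]), 'ft_torque': array([-0.02114476, -0.01342988, -0.02556415]), 'width': 0.08544979080948778}
top wing_grip [{'xyz': [0.5678, -0.1688, 0.143], 'conf': 0.98}]
top fittings [{'xyz': [0.6349, -0.1537, 0.1262], 'conf': 0.71}]
top slim_tip [{'xyz': [0.593, 0.2277, 0.1551], 'conf': 0.81}]
scene wing_grip [{'xyz': [0.5887, -0.1609, 0.1299], 'conf': 0.74}]
scene fittings [{'xyz': [0.5579, -0.1097, 0.1088], 'conf': 0.82}, {'xyz': [0.5824, -0.1606, 0.1294], 'conf': 0.27}]
scene slim_tip [{'xyz': [0.607, 0.2377, 0.1421], 'conf': 0.8}]
```

View pics/top0.png

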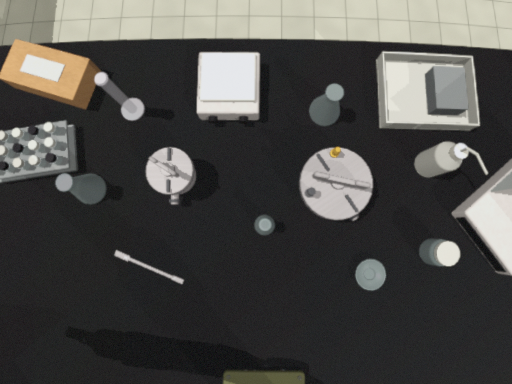

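View pics/scene0.png

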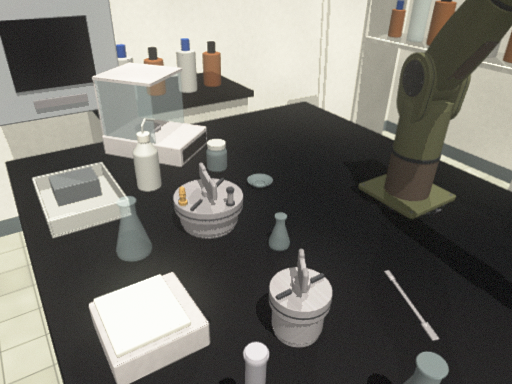

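```bash
python3 - <<'E'
from plant import ctrl
import cv2,numpy as np
im=cv2.imread('pics/top0.png')
for c in ("top","scene"): print(ctrl.camera_params(c))
r=ctrl.masks_of("top","wing_nut")
for m in r:
    print(m['conf'],m['region'].sum()); ys,xs=np.nonzero(m['region']);print(xs.min(),xs.max(),ys.min(),ys.max())
m=r[0]['region'];ys,xs=np.nonzero(m)
x0,x1,y0,y1=xs.min()-70,xs.max()+70,ys.min()-70,ys.max()+70
x0=max(x0,0);y0=max(y0,0)
print(x0,y0)
im2=im.copy();c,_=cv2.findContours(m.astype('uint8'),0,1);cv2.drawContours(im2,c,-1,(0,0,255),1)
np.save('m0.npy',m)
k=3
a=cv2.resize(im[y0:y1,x0:x1],None,fx=2,fy=2);b=cv2.resize(im2[y0:y1,x0:x1],None,fx=2,fy=2)
o=np.hstack([a,b]);print(o.shape);f=min(1,800/o.shape[1],600/o.shape[0]);cv2.imwrite('pics/crop0.png',cv2.resize(o,None,fx=f,fy=f))
E
```

```text
{'mtx': array([[347.54934766,   0.        , 257.98424727],
       [  0.        , 347.54934766, 189.22947805],
       [  0.        ,   0.        ,   1.        ]]), 'k1': -0.09471428216782635, 'extrinsics': array([[ 0.01064979,  0.9934922 , -0.11340117,  0.46296141],
       [-0.99994219,  0.01041304, -0.00267989,  0.01559316],
       [-0.0014816 ,  0.11342315,  0.99354567,  0.90972089],
       [ 0.        ,  0.        ,  0.        ,  1.        ]])}
{'mtx': array([[404.13785994,   0.        , 252.49378562],
       [  0.        , 404.13785994, 197.81267627],
       [  0.        ,   0.        ,   1.        ]]), 'k1': -0.025733395002218527, 'extrinsics': array([[-0.84042784, -0.2692796 ,  0.47028666,  0.96567618],
       [ 0.5416426 , -0.4453247 ,  0.71295806,  0.62456135],
       [ 0.01744521,  0.8539171 ,  0.52011658,  0.60975226],
       [ 0.        ,  0.        ,  0.        ,  1.        ]])}
0.86 523
312 369 172 189
242 102
(314, 788, 3)
```

View crop.

The top view shows the wide housing at about (337,184), with its barb (yellow) at (335,153), the vent at (311,192) and ribs running from (323,162) to (352,203). The slim housing is at (170,170).

View pics/crop0.png

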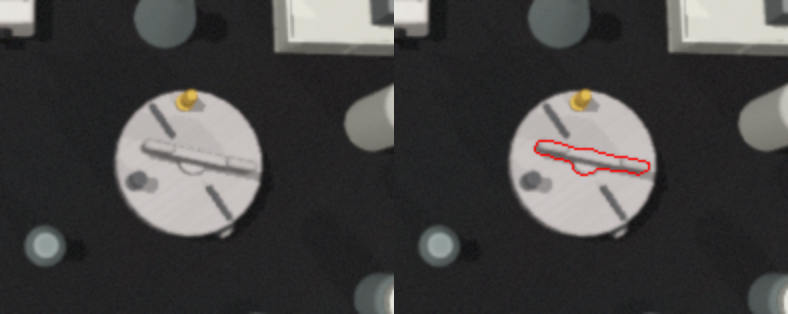

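```bash
cat > h.py <<'E'
from plant import ctrl
import cv2,numpy as np
def toplane(c,uv,z,p=None):
    p=p or ctrl.camera_params(c); K=p['mtx']; uv=np.atleast_2d(uv).astype(float)
    d=cv2.undistortPoints(uv[:,None],K,np.array([p['k1'],0,0,0.]))[:,0]
    E=p['extrinsics']; r=np.c_[d[:,0],-d[:,1],-np.ones(len(d))]@E[:3,:3].T
    o=E[:3,3]; s=(z-o[2])/r[:,2]; return o+r*s[:,None]
def topix(c,X,p=None):
    p=p or ctrl.camera_params(c);E=p['extrinsics'];q=(np.atleast_2d(X)-E[:3,3])@E[:3,:3]
    q=q*[1,-1,-1]
    return cv2.projectPoints(q,np.zeros(3),np.zeros(3),p['mtx'],np.array([p['k1'],0,0,0.]))[0][:,0]
E
python3 - <<'E'
from h import *
m=np.load('m0.npy');ys,xs=np.nonzero(m)
P=toplane('top',np.c_[xs,ys],.139)
c,sz,a=cv2.minAreaRect((P[:,:2]*1000).astype('float32'));print(c,sz,a)
w,v=np.linalg.eigh(np.cov(P[:,:2].T));print(P.mean(0),np.degrees(np.arctan2(v[1,1],v[0,1])))
# ribs z=.093 ; lid
R=toplane('top',[[318,155],[328,169],[346,196],[358,211]],.093);print(R)
d=R[3]-R[0];print(np.degrees(np.arctan2(d[1],d[0])),R[[0,3]].mean(0))
F=toplane('top',[[335,152],[311,192]],.13);print(F)
E
```

```text
(567.1427612304688, -166.9700927734375) (131.3765411376953, 31.74454689025879) 79.28888702392578
[ 0.57135448 -0.16610142  0.139     ] 79.65072630197098
[[ 0.64039171 -0.12539126  0.093     ]
 [ 0.60660244 -0.14904316  0.093     ]
 [ 0.54219508 -0.19128951  0.093     ]
 [ 0.50679792 -0.21948487  0.093     ]]
-144.84195786445605 [ 0.57359482 -0.17243807  0.093     ]
[[ 0.63994491 -0.15841697  0.13      ]
 [ 0.54691002 -0.10220666  0.13      ]]
```

```bash
python3 - <<'E'
from h import *
im=cv2.imread('pics/top0.png');g=cv2.cvtColor(im,6)
m=(cv2.GaussianBlur(g,(3,3),0)>75).astype('uint8')
n,l,st,ce=cv2.connectedComponentsWithStats(m)
k=l[200,330];print(st[k])
c=max(cv2.findContours((l==k).astype('uint8'),0,1)[0],key=cv2.contourArea)[:,0]
c=cv2.convexHull(c)[:,0]
P=toplane('top',c,.085)[:,:2]
for _ in range(6):
    A=np.c_[2*P,np.ones(len(P))];s=np.linalg.lstsq(A,(P**2).sum(1),rcond=None)[0];r=np.sqrt(s[2]+s[:2]@s[:2])
    e=np.linalg.norm(P-s[:2],axis=1)-r; P=P[abs(e)<max(.002,2*e.std())]
print(s[:2],r,len(P))
ce=s[:2]
# draw model check
o=im.copy()
def line(a,r0,r1,z,col):
    d=np.array([np.cos(a),np.sin(a)])
    q=topix('top',[[*(ce+r0*d),z],[*(ce+r1*d),z]])
    q=((q-[287,134])*6).astype(int); cv2.line(o6,tuple(map(int,q[0])),tuple(map(int,q[1])),col,1)
o6=cv2.resize(im[134:234,287:387],None,fx=6,fy=6)
for a in (35.2,215.2): line(np.radians(a),.036,.084,.093,(0,0,255))
for a in (79.5,259.5): line(np.radians(a),0.029,.065,.147,(0,255,0));line(np.radians(a),0,.029,.139,(255,0,0))
cv2.imwrite('pics/model.png',o6)
E
```

```text
[ 299  146   74   75 4338]
[ 0.57490866 -0.16962481] 0.08980499365584706 34
```

View pics/model.png

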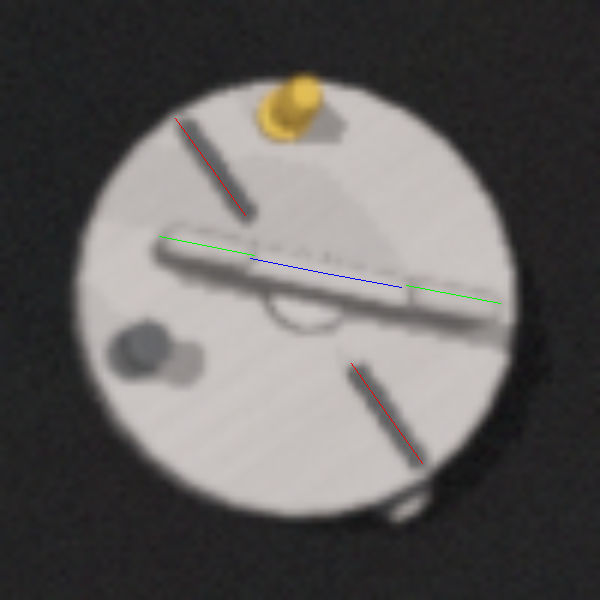

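The fitted lid radius is 0.090 m against the nominal 0.088 m. The drawn rib and blade directions match the picture, with the centre about 2–3 mm lower in x, so I take the axis at about (0.572, -0.171). The wings lie at 79.5° and the ribs at 35.2°. Now I move over.

```bash
python3 -m crank '{"offset":[[0,-1,3],[2,-4,5],[3.5,-7,6],[5,-10.5,7],[7,-14,7]],"dr":[[0,0,-4],[0,0,-8],[0,0,-12],[0,0,-16],[0,0,-20]]}' 0.55
python3 -m crank '{"offset":[[2,-3.5,0],[3.6,-7,0],[5.3,-10.5,0],[7.1,-14,0],[9,-17.5,0]],"dr":[[0,0,-4],[0,0,-8],[0,0,-12],[0,0,-16],[0,0,-20]]}'
```

```text
t: 0.92
ee_pos: [0.2539, 0.4575, 0.3034]
eef_rot: [-0.0, 0.319, 0.948, 0.002]
contact_force: [0.1, 0.4, 0.1]
width: 0.0469
t: 1.33
ee_pos: [0.3443, 0.2807, 0.3016]
eef_rot: [0.0, 0.479, 0.878, 0.0]
contact_force: [0.2, -0.4, -1.5]
width: 0.0471
```

```bash
python3 -m crank '{"offset":[[1.7,-3.4,0],[3.4,-6.8,0],[5.2,-10.3,0],[7,-13.8,0],[8.5,-17.2,0]],"dr":[[0,0,-4],[0,0,-8],[0,0,-12],[0,0,-16],[0,0,-20]]}'
python3 -m crank '{"offset":[[1.7,-3.4,0],[3.4,-6.8,0],[5.2,-10.3,0],[7,-13.8,0],[8.5,-17.2,0]],"dr":[[0,0,-4],[0,0,-8],[0,0,-12],[0,0,-16],[0,0,-20]]}'
```

```text
t: 1.75
ee_pos: [0.43, 0.1084, 0.3017]
eef_rot: [0.0, 0.625, 0.781, 0.001]
contact_force: [1.0, 0.7, 0.3]
width: 0.0469
t: 2.17
ee_pos: [0.515, -0.0636, 0.3016]
eef_rot: [0.0, 0.751, 0.661, 0.0]
contact_force: [0.9, -0.2, -0.1]
width: 0.0473
```

```bash
python3 -m crank '{"offset":[[1.7,-3.4,0],[3.6,-7,0],[5.7,-10.7,-1],[5.7,-10.7,-4],[5.7,-10.7,-4]],"dr":[[0,0,-2],[0,0,-3],[0,0,-3],[0,0,-3],[0,0,-3]]}'
python3 - <<'E'
from h import *
s=ctrl.observe();p=ctrl.camera_params('wrist');im=ctrl.snapshot('wrist');cv2.imwrite('pics/w1.png',im)
print(s['ee_pos'],s['eef_rot'],s['joint_positions'],p['extrinsics'])
print(ctrl.find_in('wrist','wing_grip'),ctrl.find_in('wrist','fittings'))
r=ctrl.masks_of('wrist','wing_nut');
for q in r:print(q['conf'],q['region'].sum())
np.save('m1.npy',r[0]['region'])
o=im.copy();c,_=cv2.findContours(r[0]['region'].astype('uint8'),0,1);cv2.drawContours(o,c,-1,(0,0,255),1)
ce=np.array([.572,-.171])
def line(a,r0,r1,z,col):
    d=np.array([np.cos(a),np.sin(a)])
    q=topix('wrist',[[*(ce+r0*d),z],[*(ce+r1*d),z]],p)
    cv2.line(o,tuple(map(int,q[0])),tuple(map(int,q[1])),col,1)
for a in (35.2,215.2): line(np.radians(a),.036,.084,.093,(255,0,255))
for a in (79.5,259.5): line(np.radians(a),0.029,.065,.147,(0,255,0));line(np.radians(a),0,.029,.139,(255,0,0))
cv2.imwrite('pics/w1m.png',o)
E
```

```text
t: 2.58
ee_pos: [0.5688, -0.171, 0.2569]
eef_rot: [-0.002, 0.768, 0.64, -0.003]
contact_force: [-1.4, 1.7, -0.8]
width: 0.0475
[ 0.56876821 -0.17102648  0.25691233] [-0.00244215  0.76811282  0.64030458 -0.00260309] [ 0.08337423  0.62815174  0.22774096  1.63897722 -0.16817205  0.90082
  0.19371339] [[ 0.98367002  0.17118953  0.05556474  0.58190411]
 [-0.17985317  0.94660336  0.26757225 -0.1027543 ]
 [-0.0067922  -0.2731963   0.96193433  0.40005368]
 [ 0.          0.          0.          1.        ]]
[{'xyz': [0.577, -0.1646, 0.1378], 'conf': 0.85}] [{'xyz': [0.6398, -0.1503, 0.1295], 'conf': 0.97}]
0.67 2890
```

View pics/w1m.png

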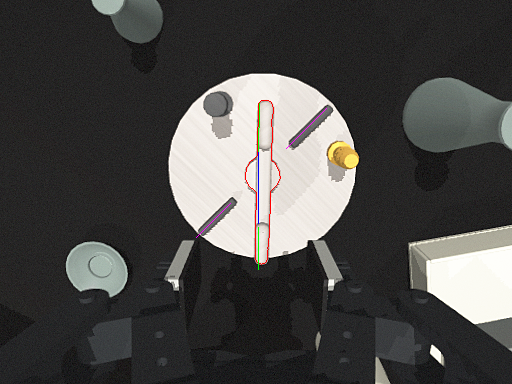

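The wrist view confirms the model. The blade runs from (265,101) to (262,263), the hub is at (263,175), and the ribs, vent (217,103) and barb (343,155) are where I expect them.

```bash
python3 - <<'E'
from h import *
p=ctrl.camera_params('wrist')
E=toplane('wrist',[[265.5,100.5],[262,264]],.147,p);d=E[0]-E[1];print(E,E.mean(0),np.linalg.norm(d),np.degrees(np.arctan2(d[1],d[0])))
R=toplane('wrist',[[330,108],[200,234]],.093,p);d=R[0]-R[1];print(R.mean(0),np.linalg.norm(d),np.degrees(np.arctan2(d[1],d[0])))
m=np.load('m1.npy');ys,xs=np.nonzero(m)
g=[xs[ys==y].mean() for y in (110,130,155,200,215,240,255)];print(g)
q=toplane('wrist',np.c_[[g[0],g[1],g[5],g[6]],[110,130,240,255]],.147,p);print(q)
s=ctrl.observe();from scipy.spatial.transform import Rotation as Ro
w=s['eef_rot'];M=Ro.from_quat([*w[1:],w[0]]).as_matrix();print(M.round(3),np.degrees(np.arctan2(M[1,1],M[0,1])),s['ee_pos'])
E
```

```text
[[ 0.59212567 -0.10221192  0.147     ]
 [ 0.56787026 -0.23032957  0.147     ]] [ 0.57999796 -0.16627075  0.147     ] 0.13039347660479159 79.27956563894605
[ 0.57991975 -0.16718307  0.093     ] 0.1688311293984323 34.8957722540893
[np.float64(265.5), np.float64(264.5), np.float64(264.0), np.float64(263.0), np.float64(262.0), np.float64(261.5), np.float64(261.0)]
[[ 0.59101321 -0.10885743  0.147     ]
 [ 0.58789886 -0.1229937   0.147     ]
 [ 0.57103738 -0.20912322  0.147     ]
 [ 0.56841879 -0.22214786  0.147     ]]
[[ 0.174  0.985  0.002]
 [ 0.985 -0.174  0.001]
 [ 0.001  0.002 -1.   ]] -10.018864252535893 [ 0.57153218 -0.16750111  0.2625343 ]
```

```bash
python3 - <<'E'
from h import *
s=ctrl.observe();p=ctrl.camera_params('wrist');im=ctrl.snapshot('wrist');cv2.imwrite('pics/w2.png',im)
m=ctrl.masks_of('wrist','wing_nut')[0]['region'];ys,xs=np.nonzero(m)
c=[xs[ys==y].mean() for y in (ys.min()+6,ys.max()-6)]
e=[[c[0],ys.min()],[c[1],ys.max()]];print(e)
E=toplane('wrist',e,.147,p);d=E[0]-E[1];print(E.mean(0),np.linalg.norm(d),np.degrees(np.arctan2(d[1],d[0])),s['ee_pos'],s['qvel'].max())
f=toplane('wrist',np.c_[xs,ys],.139,p);print(f.mean(0))
cv2.imwrite('pics/w2.png',cv2.resize(im[60:280,150:380],None,fx=2.5,fy=2.5))
E
```

```text
[[np.float64(261.0), np.int64(105)], [np.float64(256.5), np.int64(265)]]
[ 0.57580784 -0.16760921  0.147     ] 0.12814076329778337 78.68716465093236 [ 0.57153218 -0.16750111  0.2625343 ] 0.0018758262968226174
[ 0.57651202 -0.16552062  0.139     ]
```

View pics/w2.png

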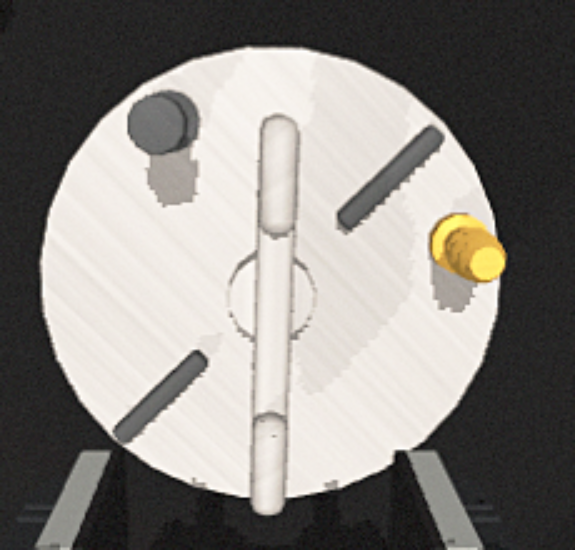

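```bash
python3 -m crank '{"offset":[[0.3,0,-2],[0.3,0,-5],[0.3,0,-8],[0.3,0,-9],[0.3,0,-9]],"dr":[[0,0,-0.8],[0,0,-0.8],[0,0,-0.8],[0,0,-0.8],[0,0,-0.8]]}'
python3 -m crank '{"offset":[[0,0,-1.5],[0,0,-3.2],[0,0,-5],[0,0,-6.2],[0,0,-6.2]],"dr":[[0,0,0],[0,0,0],[0,0,0],[0,0,0],[0,0,0]]}'
python3 - <<'E'
from h import *
im=ctrl.snapshot('wrist');cv2.imwrite('pics/w3.png',im);print(ctrl.observe()['ee_pos'],ctrl.observe()['contact_force'])
E
```

```text
t: 3.3
ee_pos: [0.5726, -0.1673, 0.1698]
eef_rot: [-0.002, 0.771, 0.637, -0.001]
contact_force: [-0.2, 0.9, -0.3]
width: 0.0466
t: 3.72
ee_pos: [0.5736, -0.1682, 0.1088]
eef_rot: [-0.001, 0.771, 0.637, -0.0]
contact_force: [-0.4, 0.8, 0.1]
width: 0.0473
[ 0.57419127 -0.16856619  0.1097727 ] [0.1525232  1.42799617 0.63909204]
```

View pics/w3.png

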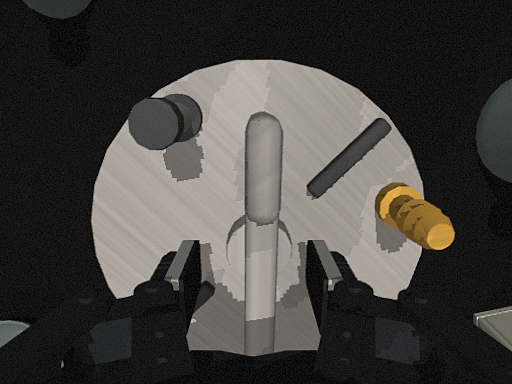

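The blade stands between the open fingers at column 261, and the jaw middle is at about 254. I shift +2 mm in x and close.

```bash
python3 -m crank '{"offset":[[0.2,0,0],[0.2,0,0],[0.2,0,0],[0.2,0,0],[0.2,0,0]],"dr":[[0,0,0],[0,0,0],[0,0,0],[0,0,0],[0,0,0]]}' 0
python3 -m crank '{"offset":[[0,0,0],[0,0,0],[0,0,0]],"dr":[[0,0,0],[0,0,0],[0,0,0]]}'
```

```text
t: 4.18
ee_pos: [0.5764, -0.1688, 0.1108]
eef_rot: [0.001, 0.771, 0.637, 0.0]
contact_force: [-1.2, 0.3, 5.1]
width: 0.0113
t: 4.43
ee_pos: [0.5764, -0.1688, 0.1108]
eef_rot: [0.001, 0.771, 0.637, 0.001]
contact_force: [-0.2, 1.2, 5.5]
width: 0.0111
```

The blade is gripped at 11 mm with small forces. I now turn it clockwise.

```bash
python3 -m crank '{"offset":[[0,0,0],[0,0,0],[0,0,0],[0,0,0],[0,0,0]],"dr":[[0,0,-3],[0,0,-7],[0,0,-11],[0,0,-15],[0,0,-18]]}'
python3 -c "
from plant import ctrl;s=ctrl.observe();print(s['contact_force'],s['ft_torque'])"
```

```text
t: 4.85
ee_pos: [0.5766, -0.1689, 0.1108]
eef_rot: [0.001, 0.862, 0.507, 0.001]
contact_force: [-0.7, -0.0, 4.9]
width: 0.0108
[-0.68854444 -0.03017717  4.89023511] [0.06622037 0.30154569 0.16920981]
```

```bash
python3 -m crank '{"offset":[[0,0,0],[0,0,0],[0,0,0],[0,0,0],[0,0,0]],"dr":[[0,0,-4],[0,0,-8],[0,0,-12],[0,0,-16],[0,0,-20]]}'
python3 -m crank '{"offset":[[0,0,0],[0,0,0],[0,0,0],[0,0,0],[0,0,0]],"dr":[[0,0,-3],[0,0,-6.3],[0,0,-6.3],[0,0,-6.3],[0,0,-6.3]]}'
python3 - <<'E'
from h import *
s=ctrl.observe();p=ctrl.camera_params('wrist');im=ctrl.snapshot('wrist');cv2.imwrite('pics/w4.png',im);cv2.imwrite('pics/t4.png',cv2.resize(ctrl.snapshot('top')[134:234,287:387],None,fx=5,fy=5))
from scipy.spatial.transform import Rotation as Ro
w=s['eef_rot'];M=Ro.from_quat([*w[1:],w[0]]).as_matrix();print(np.degrees(np.arctan2(M[1,1],M[0,1]))+90,s['contact_force'])
E
```

```text
t: 5.27
ee_pos: [0.5769, -0.1691, 0.1108]
eef_rot: [0.001, 0.937, 0.349, 0.001]
contact_force: [-0.1, -0.2, 4.1]
width: 0.0112
t: 5.68
ee_pos: [0.5769, -0.1692, 0.1108]
eef_rot: [0.001, 0.954, 0.299, 0.001]
contact_force: [0.4, 0.1, 5.3]
width: 0.0112
34.79394797189704 [0.37774583 0.10286253 5.28698904]
```

View pics/w4.png

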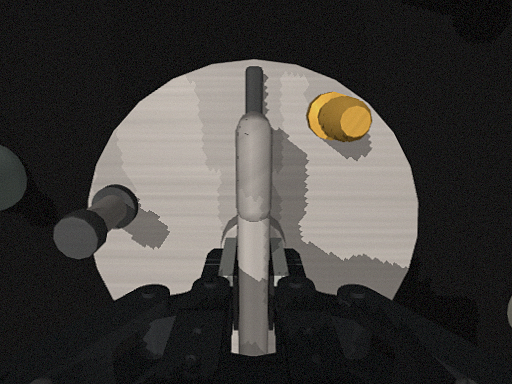

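The blade (ear at column 254) lies exactly over the rib (column 254). I release it and lift off.

```bash
python3 -m crank '{"offset":[[0,0,0],[0,0,0],[0,0,0],[0,0,0],[0,0,0]],"dr":[[0,0,0],[0,0,0],[0,0,0],[0,0,0],[0,0,0]]}' 0.45
python3 -m crank '{"offset":[[0,0,1],[0,0,3],[0,0,6],[0,0,9],[0,0,12]],"dr":[[0,0,0],[0,0,0],[0,0,0],[0,0,0],[0,0,0]]}'
python3 -m crank '{"offset":[[0,0,3],[0,0,4],[0,0,4],[0,0,4],[0,0,4]],"dr":[[0,0,0],[0,0,0],[0,0,0],[0,0,0],[0,0,0]]}'
python3 - <<'E'
from h import *
ctrl.snapshot('top')
s=ctrl.observe();p=ctrl.camera_params('wrist');im=ctrl.snapshot('wrist');cv2.imwrite('pics/w5.png',im)
for n in ('wing_nut','wing_grip'):
    r=ctrl.masks_of('wrist',n)
    if not r: print(n,'none');continue
    ys,xs=np.nonzero(r[0]['region'])
    P=toplane('wrist',np.c_[xs,ys],.142,p)[:,:2];w,v=np.linalg.eigh(np.cov(P.T));print(n,r[0]['conf'],P.mean(0),np.degrees(np.arctan2(v[1,1],v[0,1])))
print(s['contact_force'],s['ee_pos'],s['t'])
print(ctrl.find_in('top','slim_tip'))
E
```

```text
t: 6.2
ee_pos: [0.5759, -0.1686, 0.1092]
eef_rot: [-0.0, 0.954, 0.299, -0.0]
contact_force: [0.0, 0.3, 0.2]
width: 0.0387
t: 6.62
ee_pos: [0.5756, -0.1688, 0.2312]
eef_rot: [0.0, 0.954, 0.299, -0.0]
contact_force: [-0.3, -0.2, 0.6]
width: 0.0383
t: 7.03
ee_pos: [0.575, -0.1679, 0.2679]
eef_rot: [-0.001, 0.954, 0.299, -0.001]
contact_force: [-0.3, 0.7, 0.2]
width: 0.0382
wing_nut 0.85 [ 0.57957761 -0.16696565] -145.2180001800317
wing_grip 0.7 [ 0.57938468 -0.1670028 ] -145.10974714600752
[ 0.15930053  0.07569038 -0.55313795] [ 0.57491446 -0.16795412  0.26758852] 7.0833
[{'xyz': [0.6365, -0.1555, 0.127], 'conf': 0.42}]
```

View pics/w5.png

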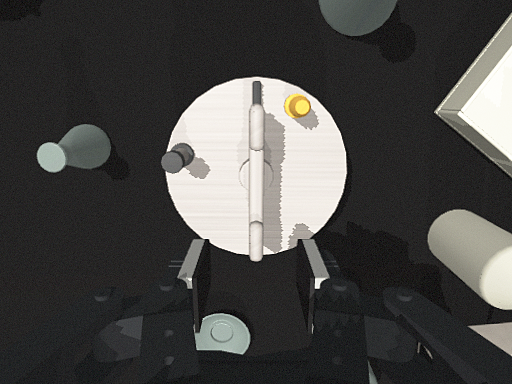

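The wings at column 257 cover the upper rib at (257,92). The measured wing direction is 34.8°, against 35° for the ribs. The gripper is well clear.

```bash
python3 -c "
from plant import ctrl;s=ctrl.observe();print(abs(s['qvel']).max());print(ctrl.job_done())"
```

```text
0.006188349290987461
the job is handed in; nothing more can be done
None
```

I turned the wide housing's wing nut about 44° clockwise, let go, lifted the gripper clear and handed the job in at about 7.2 s.

- **Wing position:** the last wrist picture shows the wings lying over the ribs. They measured at 34.8°, against about 35° for the ribs, so the joint is at about 1.05.
- **Forces:** in the readings after each move, the force on the tool stayed below about 6 N. I kept the fingers well inside the two fittings.
- **Slim housing:** I kept the arm well away from it, but the last check did not confirm it. The detector found no slim wing in the final top picture, only a low-confidence (0.42) hit on the wide lid's brass barb.
- **Axis position:** the top and wrist cameras disagreed by about 4 mm, so I centred the jaws on the blade from the wrist picture.

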